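Stand the washed cutting board up to dry

ROBOT

A 7-joint arm with a two-finger parallel gripper is mounted at the origin on the work surface. World frame = base frame: x ahead of the robot, y to its left, z up, the work surface at z = 0. Lengths are in m, angles in rad, forces in N, time in s.
With the tool pointing down it reaches from about 0.425 to 0.875 m from the base axis. Payload 4.7 kg.
Tool frame: the origin (TCP) lies at the very end of the fingers, on their centre line; the grasp point (between the pads) lies env.grip_point_offset behind it (env.grip_point_offset is the distance from the TCP to the grasp point, in m); z points along the fingers, y is the line along which they close (so a half turn about z gives the same grasp; the last joint's range is limited). The gripper opens to 87 mm and grips with 3 to 60 N. Pads are 19 mm wide; open, the fingers measure 117 mm over their backs; the gripper's body (75 mm by 190 mm) begins 51 mm behind the grasp point.
Start: joints at [-1.332, 0.321, -0.07, 1.45, 0.023, 1.371, -0.057], TCP at [0.145, 0.634, 0.223] pointing down, gripper open.
Joint ranges: [-2.86, 2.86], [-0.3, 2.09], [-1.38, 1.24], [0.06, 2.45], [-1.56, 4.7], [0.09, 2.05], [-2.69, 2.69]. Speed limits (rad/s): [2.57, 2.57, 3.14, 3.14, 3.14, 3.14, 3.14].

INTERFACE

Orientations are given as [roll, pitch, yaw] about the fixed x, y, z axes, in that order (R = Rz(yaw) Ry(pitch) Rx(roll)).
In Python, from cell import env, optics, job gives the robot as it stands. The module is installed in compiled form; this text tells all that it offers.
- The arm moves only by the shell command python3 -m creep 'ROWS' [OPENING]. ROWS is JSON, a list of rows, each an object of numbers: "x", "y", "z": the shift along the tool's x, y, z in m; "wx", "wy", "wz": the turn, a rotation vector about the tool's x, y, z in degrees. In form: [{"x": .., "y": .., "z": .., "wx": .., "wy": .., "wz": ..}, ...]. A call has 1 to 10 rows; each row is the pose to reach, as a shift and turn from the pose commanded when the call began, along the tool's axes at that moment; what a row does not reach only later rows make up. A row lasts 1/10 s, in which the tool goes at most 50 mm and 8.59 degrees, less where a joint would pass 70% of its speed; a pose out of reach is approached as far as the arm can. A call with a gripper value outside its range is refused whole. OPENING is the finger opening in m, from 0 to 0.087, set as the call begins (- or left out, the last holds). The fingers move at their own pace and stop on an object; the grip force is fixed at half the most. Time passes only in rows, so rows that repeat a pose let the fingers close. It gives the time, the measured TCP pose, the force, the opening and the grip force at its end, in the units of the state.
- env.read_state(): the state, without advancing time (a new reading comes with each control period).
- optics.get_image(name): name is "scene" or "top"; returns a dict with "img" (400x640x3 uint8, blue, green, red), "z_map" (400x640 float32, m along the optical axis (not along the pixel's ray), 0 where there is no reading), "fx", "fy", "cx", "cy" (pixels), "dist" ([k1, k2, p1, p2, k3] as OpenCV has them; the pictures are not rectified), "R" (3x3) and "t" (3): a world point X has camera coordinates R X + t. Camera axes: x right, y down, z forward; pixel columns grow to the right and rows downward; lengths in m; the calibration is good to about 2 mm. A picture is of the moment at which its call begins.
- job.finish_job(): hands the job in; it is judged then, once.
The state is a dict: "time_s": time; "joints": joint angles; "joint_velocities": joint speeds; "tau": joint torques, N m; "tool_pos": TCP position; "tcp_rot": TCP orientation; "force": force on the tool from outside, world axes, zero at the start; "wrist_torque": the same for the moment, N m; "opening": finger opening in m; "finger_force": force on a finger pad.
Only numpy, scipy, OpenCV 4.12 (cv2) and the standard library are available. Lean on these libraries where they do the work, as an engineer would, in place of code of your own. Each camera call takes 0.05 s, during which the arm holds its last target. There are 200 camera calls.

TASK

The green cutting board has been left lying flat across the front of the wire drying rack. Push it back and tip it up so that it stands upright on its long edge on the rack's floor, its foot tucked in close to the first divider and its face leaning back against it, like the red and blue boards behind, and let go. Leave those two boards and the other things on the counter where they are.

Things in the scene. Friction and masses are not known exactly. Their poses are not given: they have to be found in the camera images.
- green_board_mid (a point): Centre of the green plastic cutting board, 170 (x) x 250 (y) x 12 mm (z), about 0.5 kg, loose, with a 90 x 25 mm slot through it near its +y end. At the start it lies flat on the rack floor, z up, within 0.1 rad of the rack's axes; its near long edge overhangs the rack's front end by 50 to 86 mm with only the counter below; its far edge is up to 36 mm short of the first divider.
- rack: Fixed chrome wire drying rack, 285 deep (x) x 290 mm wide (y). Origin: on the counter (z = 0), midway along the foot line of the first divider; +x points to the rack's back, -x out of its open front. Floor of 5 mm wires along x, tops 32 mm above the counter, from x = -120 to 165 mm; front bar and legs at x = -113 mm below the floor; nothing above the floor at x < 0.
- divider_top (a point): Middle of the top wire of the rack's first divider, 152 mm above the counter. Each of three dividers is an upside-down U of 6 mm wire, 220 mm wide, with two more uprights, rising 120 mm above the floor and leaning back (to rack +x) by 12 degrees. Their front faces meet the floor at rack x = 0, 50 and 100 mm. The green board goes before the first.
- red_board: Red cutting board, same size as the green one, loose, standing on its long edge and leaning back 12 degrees against the second divider. Origin: middle of its foot edge. Bystander.
- blue_board: Blue cutting board, same size, loose, standing likewise against the third divider. Origin: middle of its foot edge. Bystander.
- spread_tub: White round tub with a yellow band, 96 mm across, 75 mm high, loose. Origin: centre of its underside. Bystander.
- spray_bottle: Pale blue sanitiser spray bottle with a red trigger head, 72 mm across, 207 mm high, loose. Origin: centre of its underside. Bystander.
- glove_carton: White and red carton of gloves, 240 x 125 x 68 mm, loose. Origin: centre of its underside. Bystander.
- bench_scraper: Bench scraper lying flat, 135 x 150 mm, 17 mm high at its black handle, loose. Origin: near its middle, on the counter. Bystander.

How it is judged:
By the outcome, as a careful person would: the job done as asked, in the order asked, and still so for the second after the job is handed in, with the robot touching nothing.
It also fails if it takes over 59 s, if anything falls off the work surface, if the arm or the gripper's body presses on something with over 40 N, if the wrist force passes 120 N, or if a joint passes its speed limit or range.

## Working session

There is one attempt and no reset: what is moved stays moved. The work goes in short steps, Python scripts to look and compute and a shell command to move; the robot and the scene stay as the last step left them, time stands still between calls to the robot, and variables do not carry over. Pictures are saved under pics/ and viewed, at most 10 in all, crops included, and the job is handed in when it is done.

```bash
mkdir -p pics
cat > h.py <<'E'
import numpy as np, cv2
from cell import env, optics, job
def world(d,u,v,z=None):
    K=np.array([[d['fx'],0,d['cx']],[0,d['fy'],d['cy']],[0,0,1.]])
    p=cv2.undistortPoints(np.array([[[u,v]]],float),K,np.array(d['dist'],float))[0,0]
    R=np.array(d['R']);t=np.array(d['t']);r=np.array([p[0],p[1],1.])
    if z is None:
        D=float(d['z_map'][int(round(v)),int(round(u))]); return R.T@(r*D-t)
    o=-R.T@t; k=R.T@r; return o+k*(z-o[2])/k[2]
E
python3 - <<'E'
from h import *
for n in('scene','top'):
    d=optics.get_image(n); cv2.imwrite(f'pics/{n}0.png',d['img']); print(n,d['fx'],np.round(-np.array(d['R']).T@d['t'],3))
print(env.read_state(),env.grip_point_offset)
E
```

```text
scene 435.2820980084877 [ 0.963 -0.752  1.107]
top 397.49444749023723 [ 0.187 -0.029  1.364]
{'time_s': 0.1, 'joints': array([-1.33189877,  0.32173221, -0.07006035,  1.45154119,  0.02260928,
        1.37082043, -0.05688775]), 'joint_velocities': array([-0.00063067, -0.00274066, -0.00146597, -0.00296755,  0.00110291,
        0.00029508, -0.00023824]), 'tau': array([-3.62564924e-04, -4.92570877e+01, -4.05866252e-01, -3.13396454e+01,
       -6.41759299e-02,  3.95805726e-02,  6.23122810e-05]), 'tool_pos': array([0.14484575, 0.63314567, 0.22158746]), 'tcp_rot': array([-3.13988123e+00,  1.10882358e-04,  2.91681376e+00]), 'force': array([-0.00425286,  0.78446698, -0.18431159]), 'wrist_torque': array([-0.01328793,  0.00063071, -0.00791912]), 'finger_force': 0.0, 'opening': 0.08721209085280324} 0.0187
```

View pics/scene0.png

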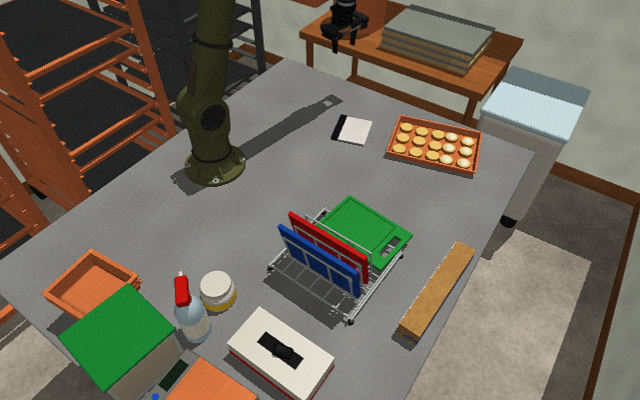

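View pics/top0.png

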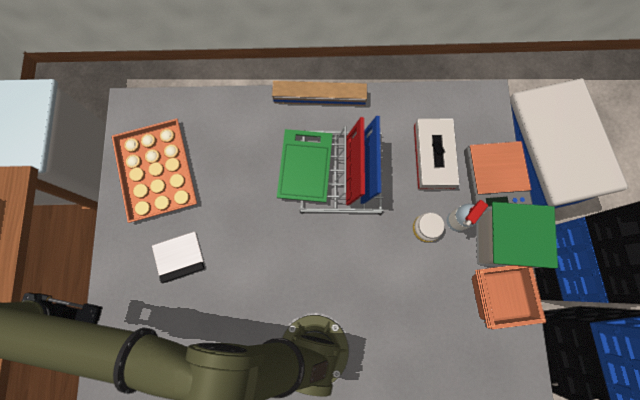

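The scene view shows the rack with the red and blue boards standing, and the green board lying across its front around (370,225). In the top view the green board is at (305,165), slot at (308,138). The rack's back points to image right, which is world -y.

Run:
```python
from h import *
d=optics.get_image('top'); c=d['img'][115:225,265:395]; cv2.imwrite('pics/c1.png',cv2.resize(c,None,fx=5,fy=5,interpolation=cv2.INTER_CUBIC))
```

```text
(no output)
```

View pics/c1.png

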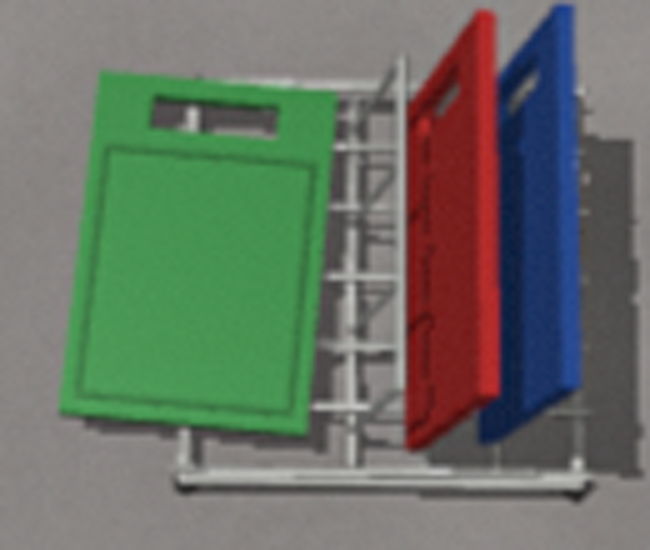

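Run:
```python
from h import *
d=optics.get_image('top')
for n,u,v,z in [('b far+ (rack-x,+y)',100,70,.044),('b',338,92,.044),('b',307,435,.044),('b',60,412,.044),('slot',153,95,.044),('slot',280,104,.044),('slot',276,138,.044),('slot',150,130,.044),
 ('divtop',402,55,.152),('divtop',404,420,.152),('railF',183,480,.03),('railB',590,485,.03),('railF top',195,82,.03),('railmid',395,85,.03),('redtop',486,10,.2),('redtop',490,400,.2)]:
    print(n,np.round(world(d,265+u/5,115+v/5,z),4),np.round(world(d,265+u/5,115+v/5),4))
# divider top from scene depth: point cloud z .145-.16
d=optics.get_image('top')
P=[]
for v in range(115,225):
  for u in range(265,395):
    if d['z_map'][v,u]>0:
      p=world(d,u,v); P.append(np.r_[p,d['img'][v,u]])
P=np.array(P); np.save('P.npy',P)
g=(P[:,4]>P[:,3]*1.6)&(P[:,4]>P[:,5]*1.6)
print('green z',np.percentile(P[g][:,2],[5,50,95]),g.sum())
r=cv2.minAreaRect(P[g][:,:2].astype(np.float32));print(r)
grey=(abs(P[:,3]-P[:,5])<30)&(P[:,2]>.13)&(P[:,2]<.17)
print(np.round(P[grey][:,:3],3)[::3])
```

```text
b far+ (rack-x,+y) [0.7493 0.0861 0.044 ] [0.7486 0.086  0.0457]
b [ 0.7286 -0.0824  0.044 ] [ 0.7356 -0.083   0.027 ]
b [ 0.4803 -0.0537  0.044 ] [ 0.4897 -0.0545  0.0015]
b [0.5004 0.1144 0.044 ] [0.4993 0.1139 0.0486]
slot [0.7295 0.0487 0.044 ] [0.732  0.0491 0.0378]
slot [ 0.7205 -0.0411  0.044 ] [ 0.7204 -0.041   0.0444]
slot [ 0.6951 -0.0376  0.044 ] [ 0.6976 -0.0377  0.0375]
slot [0.7032 0.0511 0.044 ] [0.7046 0.0513 0.0405]
divtop [ 0.709  -0.1206  0.152 ] [ 0.7073 -0.1203  0.1561]
divtop [ 0.4644 -0.1126  0.152 ] [ 0.4914 -0.1207  0.0342]
railF [0.4539 0.0318 0.03  ] [0.4549 0.032  0.0251]
railB [ 0.4437 -0.2464  0.03  ] [ 0.4498 -0.2516 -0.0017]
railF top [0.7445 0.0193 0.03  ] [0.7378 0.0188 0.046 ]
railmid [ 0.7387 -0.1239  0.03  ] [ 0.74   -0.1241  0.0268]
redtop [ 0.7175 -0.171   0.2   ] [ 0.7186 -0.1713  0.1975]
redtop [ 0.4646 -0.1616  0.2   ] [ 0.4687 -0.1635  0.1827]
green z [0.03928751 0.0437292  0.04821412] 3130
((0.6164290904998779, 0.018232397735118866), (0.1683250069618225, 0.2510314881801605), 83.40479278564453)
[[ 0.709 -0.119  0.152]
 [ 0.705 -0.116  0.146]
 [ 0.705 -0.117  0.137]
 [ 0.694 -0.119  0.154]
 [ 0.683 -0.118  0.155]
 [ 0.673 -0.118  0.156]
 [ 0.662 -0.117  0.158]
 [ 0.652 -0.117  0.156]
 [ 0.645 -0.117  0.148]
 [ 0.636 -0.116  0.155]
 [ 0.635 -0.111  0.137]
 [ 0.632 -0.111  0.136]
 [ 0.619 -0.116  0.155]
 [ 0.608 -0.115  0.157]
 [ 0.597 -0.115  0.157]
 [ 0.587 -0.114  0.159]
 [ 0.58  -0.115  0.15 ]
 [ 0.568 -0.114  0.157]
 [ 0.558 -0.113  0.156]
 [ 0.556 -0.108  0.14 ]
 [ 0.554 -0.108  0.136]
 [ 0.546 -0.113  0.151]
 [ 0.536 -0.113  0.151]
 [ 0.527 -0.112  0.151]
 [ 0.517 -0.109  0.15 ]
 [ 0.512 -0.112  0.157]
 [ 0.506 -0.108  0.153]
 [ 0.503 -0.111  0.154]
 [ 0.497 -0.108  0.151]
 [ 0.492 -0.111  0.156]
 [ 0.487 -0.108  0.152]
 [ 0.484 -0.108  0.15 ]
 [ 0.484 -0.109  0.137]
 [ 0.472 -0.201  0.151]
 [ 0.472 -0.2    0.139]]
```

```bash
cat >> h.py <<'E'
from scipy.spatial.transform import Rotation as Ro
O=np.array([.598,-.086,0]); ry=np.array([.9992,-.040,0]); rx=np.array([-.040,-.9992,0]); rz=np.array([0,0,1.])
def W(x,y,z): return O+x*rx+y*ry+z*rz
def rel(x,y,z,tilt):
    """row for rack-frame TCP target, tool tilted `tilt` deg below horizontal toward rack +x"""
    s=env.read_state(); R0=Ro.from_euler('xyz',s['tcp_rot'])
    t=np.radians(tilt); tz=rx*np.cos(t)-rz*np.sin(t); R1=Ro.from_matrix(np.c_[np.cross(ry,tz),ry,tz])
    p=R0.inv().apply(W(x,y,z)-s['tool_pos']); w=(R0.inv()*R1).as_rotvec(degrees=True)
    print('shift',np.round(p,4),'turn',np.round(w,1))
def where():
    s=env.read_state(); d=s['tool_pos']-O; R=Ro.from_euler('xyz',s['tcp_rot']).as_matrix()
    print('t',s['time_s'],'rack',np.round([d@rx,d@ry,d[2]],4),'tilt',round(np.degrees(np.arcsin(-R[2,2])),1),'F rack',np.round([s['force']@rx,s['force']@ry,s['force'][2]],1),'q',np.round(s['joints'],2))
E
python3 -c "
from h import *
where(); rel(-.30,.013,.2,90); rel(-.30,.013,.2,30)"
```

```text
t 0.25 rack [-0.7007 -0.4816  0.222 ] tilt 89.9 F rack [ 0.1  0.2 -0.7] q [-1.33  0.32 -0.07  1.45  0.02  1.37 -0.06]
shift [-0.5597 -0.303   0.0223] turn [-0.   0.  79.4]
shift [-0.5597 -0.303   0.0223] turn [ 41.3 -49.7  71.6]
```

```bash
python3 -m creep '[{"x":-0.05,"y":-0.027,"wz":8},{"x":-0.09,"y":-0.05,"wz":16},{"x":-0.13,"y":-0.07,"wz":24},{"x":-0.17,"y":-0.092,"wz":32},{"x":-0.21,"y":-0.114,"wz":40},{"x":-0.25,"y":-0.135,"wz":48},{"x":-0.29,"y":-0.157,"wz":56},{"x":-0.33,"y":-0.178,"wz":64},{"x":-0.37,"y":-0.2,"wz":72},{"x":-0.41,"y":-0.222,"wz":79}]'; python3 -c "
from h import *
where(); rel(-.30,.013,.2,90); rel(-.30,.013,.2,30)"
```

```text
t 0.25 rack [-0.7007 -0.4816  0.222 ] tilt 89.9 F rack [ 0.1  0.2 -0.7] q [-1.33  0.32 -0.07  1.45  0.02  1.37 -0.06]
shift [-0.5597 -0.303   0.0223] turn [-0.   0.  79.4]
shift [-0.5597 -0.303   0.0223] turn [ 41.3 -49.7  71.6]$[0]: bad value
```

```bash
python3 -m creep '[{"x":-0.04,"y":-0.022,"z":0,"wx":0,"wy":0,"wz":8},{"x":-0.08,"y":-0.044,"z":0,"wx":0,"wy":0,"wz":16},{"x":-0.12,"y":-0.066,"z":0,"wx":0,"wy":0,"wz":24},{"x":-0.16,"y":-0.088,"z":0,"wx":0,"wy":0,"wz":32},{"x":-0.20,"y":-0.11,"z":0,"wx":0,"wy":0,"wz":40},{"x":-0.24,"y":-0.13,"z":0,"wx":0,"wy":0,"wz":48},{"x":-0.28,"y":-0.152,"z":0,"wx":0,"wy":0,"wz":56},{"x":-0.32,"y":-0.174,"z":0,"wx":0,"wy":0,"wz":64},{"x":-0.36,"y":-0.195,"z":0,"wx":0,"wy":0,"wz":72},{"x":-0.40,"y":-0.217,"z":0,"wx":0,"wy":0,"wz":79}]'; python3 -c "
from h import *
where(); rel(-.30,.013,.2,90); rel(-.30,.013,.2,30)"
```

```text
time_s: 1.25
tool_pos: [0.4876, 0.3317, 0.2227]
tcp_rot: [3.141, -0.001, 1.533]
force: [1.2, -0.2, -0.4]
opening: 0.0872
finger_force: 0.0
t 1.25 rack [-0.4129 -0.127   0.2227] tilt 90.0 F rack [ 0.2  1.2 -0.4] q [-0.94  0.19  0.34  1.62 -0.07  1.34 -0.63]
shift [-0.1132  0.1398  0.0227] turn [ 0.  -0.   0.1]
shift [-0.1132  0.1398  0.0227] turn [  0.1 -60.    0.1]
```

```bash
python3 -m creep '[{"x":-0.01,"y":0.02,"z":0,"wx":0,"wy":-6,"wz":0},{"x":-0.02,"y":0.04,"z":0,"wx":0,"wy":-12,"wz":0},{"x":-0.03,"y":0.06,"z":0,"wx":0,"wy":-18,"wz":0},{"x":-0.04,"y":0.08,"z":0,"wx":0,"wy":-24,"wz":0},{"x":-0.05,"y":0.10,"z":0,"wx":0,"wy":-30,"wz":0},{"x":-0.06,"y":0.12,"z":0,"wx":0,"wy":-36,"wz":0},{"x":-0.07,"y":0.14,"z":0,"wx":0,"wy":-42,"wz":0},{"x":-0.08,"y":0.14,"z":0,"wx":0,"wy":-48,"wz":0},{"x":-0.08,"y":0.14,"z":0,"wx":0,"wy":-54,"wz":0},{"x":-0.08,"y":0.14,"z":0,"wx":0,"wy":-60,"wz":0}]'; python3 -c "
from h import *
where(); rel(-.20,.013,.045,30)
d=optics.get_image('scene');cv2.imwrite('pics/s2.png',d['img'])"
```

```text
time_s: 2.25
tool_pos: [0.6239, 0.2487, 0.2224]
tcp_rot: [3.141, 1.051, 1.538]
force: [0.2, -0.2, -0.6]
opening: 0.0872
finger_force: 0.0
t 2.25 rack [-0.3355  0.0125  0.2224] tilt 29.8 F rack [ 0.2  0.3 -0.6] q [-1.    0.92  0.48  1.    0.47  1.93 -0.57]
shift [ 0.0866 -0.0006  0.2058] turn [0.4 0.2 0.2]
```

View pics/s2.png

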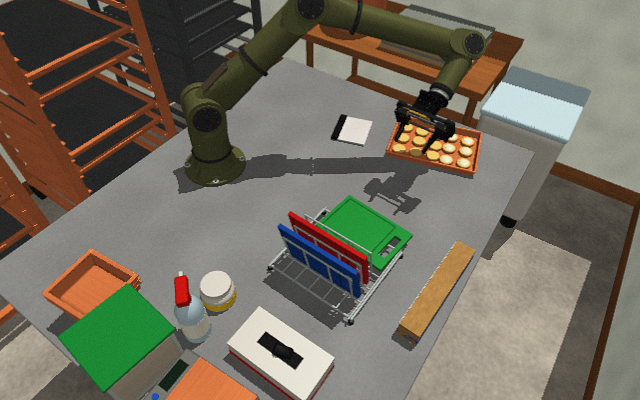

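```bash
python3 -c "
from h import *
rel(-.225,.013,.03,30)"
```

```text
shift [0.1074 0.0026 0.1896] turn [0.3 0.6 0.7]
```

```bash
python3 -m creep '[{"x":0.02,"y":0,"z":0.035,"wx":0,"wy":0,"wz":0},{"x":0.04,"y":0.001,"z":0.07,"wx":0,"wy":0,"wz":0},{"x":0.06,"y":0.002,"z":0.105,"wx":0,"wy":0,"wz":0},{"x":0.08,"y":0.002,"z":0.14,"wx":0,"wy":0,"wz":0},{"x":0.095,"y":0.002,"z":0.17,"wx":0,"wy":0,"wz":0},{"x":0.107,"y":0.002,"z":0.19,"wx":0,"wy":0,"wz":0.3},{"x":0.107,"y":0.002,"z":0.19,"wx":0,"wy":0,"wz":0.3}]'; python3 -c "
from h import *
where(); rel(-.168,.013,.03,30)"
```

```text
time_s: 3.0
tool_pos: [0.6202, 0.1345, 0.0323]
tcp_rot: [3.142, 1.049, 1.532]
force: [-0.8, -0.4, 0.2]
opening: 0.0872
finger_force: 0.0
t 3.0 rack [-0.2212  0.0133  0.0323] tilt 29.9 F rack [ 0.5 -0.8  0.2] q [-0.94  0.98  0.46  1.32  0.44  1.57 -0.74]
shift [-0.0245 -0.0004  0.0473] turn [0.1 0.1 0. ]
```

```bash
python3 -m creep '[{"x":-0.0035,"y":0,"z":0.006,"wx":0,"wy":0,"wz":0},{"x":-0.007,"y":0,"z":0.012,"wx":0,"wy":0,"wz":0},{"x":-0.0095,"y":0,"z":0.0165,"wx":0,"wy":0,"wz":0},{"x":-0.012,"y":0,"z":0.021,"wx":0,"wy":0,"wz":0},{"x":-0.0145,"y":0,"z":0.025,"wx":0,"wy":0,"wz":0},{"x":-0.0165,"y":0,"z":0.0285,"wx":0,"wy":0,"wz":0},{"x":-0.0185,"y":0,"z":0.032,"wx":0,"wy":0,"wz":0},{"x":-0.02,"y":0,"z":0.0346,"wx":0,"wy":0,"wz":0},{"x":-0.02,"y":0,"z":0.0346,"wx":0,"wy":0,"wz":0}]'; python3 -c "
from h import *
where()"
```

```text
time_s: 3.9
tool_pos: [0.6206, 0.097, 0.0352]
tcp_rot: [3.132, 1.048, 1.527]
force: [-1.0, 2.2, 1.4]
opening: 0.087
finger_force: 1.3
t 3.9 rack [-0.1837  0.0153  0.0352] tilt 30.0 F rack [-2.1 -1.1  1.4] q [-0.93  0.94  0.48  1.4   0.46  1.51 -0.73]
```

```bash
python3 -m creep '[{"x":0.0035,"y":0,"z":0.002,"wx":0,"wy":0,"wz":0},{"x":0.0022,"y":0,"z":0.0042,"wx":0,"wy":0,"wz":0},{"x":0.001,"y":0,"z":0.0064,"wx":0,"wy":0,"wz":0},{"x":0,"y":0,"z":0.0085,"wx":0,"wy":0,"wz":0},{"x":-0.0015,"y":0,"z":0.0107,"wx":0,"wy":0,"wz":0},{"x":-0.0015,"y":0,"z":0.0107,"wx":0,"wy":0,"wz":0}]'; python3 -c "
from h import *
where()
d=optics.get_image('top'); 
m=d['img'].astype(int); c=m[115:225,265:395]; cv2.imwrite('pics/c3.png',cv2.resize(d['img'][115:225,265:395],None,fx=5,fy=5,interpolation=cv2.INTER_CUBIC))"
```

```text
time_s: 4.5
tool_pos: [0.621, 0.0881, 0.0311]
tcp_rot: [3.131, 1.047, 1.528]
force: [-1.5, 5.7, 3.9]
opening: 0.0872
finger_force: 2.9
t 4.5 rack [-0.1749  0.016   0.0311] tilt 30.0 F rack [-5.7 -1.7  3.9] q [-0.92  0.94  0.48  1.41  0.47  1.49 -0.74]
```

View pics/c3.png

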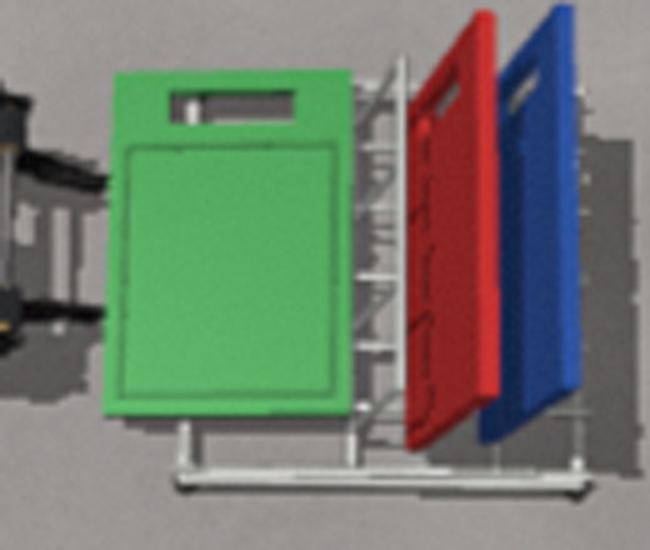

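The board is now aligned, with its edges at crop columns 108 and 352, and the fingertips touch the near edge. I'll measure the remaining gap.

```bash
python3 -c "
from h import *
d=optics.get_image('top')
for u,v in [(352,75),(350,412),(117,75),(105,412)]:
    p=world(d,265+u/5,115+v/5,.044)-O; print(np.round([p@rx,p@ry],4))
"; python3 -m creep '[{"x":-0.001,"y":0,"z":0.0017,"wx":0,"wy":0,"wz":0},{"x":-0.002,"y":0,"z":0.0035,"wx":0,"wy":0,"wz":0},{"x":-0.003,"y":0,"z":0.005,"wx":0,"wy":0,"wz":0},{"x":-0.003,"y":0,"z":0.005,"wx":0,"wy":0,"wz":0}]'; python3 -c "
from h import *
where()"
```

```text
[0.0009 0.1434]
[ 0.0015 -0.1024]
[-0.1659  0.1407]
[-0.1656 -0.105 ]
time_s: 5.0
tool_pos: [0.6211, 0.086, 0.0309]
tcp_rot: [3.13, 1.042, 1.53]
force: [-0.9, 12.6, 6.5]
opening: 0.0867
finger_force: 6.8
t 5.0 rack [-0.1728  0.0162  0.0309] tilt 30.3 F rack [-12.5  -1.4   6.5] q [-0.92  0.93  0.48  1.42  0.47  1.48 -0.73]
```

```bash
python3 -m creep '[{"x":0.005,"y":0,"z":-0.0087,"wx":0,"wy":0,"wz":0},{"x":0.010,"y":0,"z":-0.0173,"wx":0,"wy":0,"wz":0},{"x":0.016,"y":0,"z":-0.0277,"wx":0,"wy":0,"wz":0},{"x":0.024,"y":0,"z":-0.023,"wx":0,"wy":0,"wz":0},{"x":0.032,"y":0,"z":-0.019,"wx":0,"wy":0,"wz":0},{"x":0.032,"y":0,"z":-0.019,"wx":0,"wy":0,"wz":0}]'; python3 -c "
from h import *
where();rel(-.157,.016,.013,30)"
```

```text
time_s: 5.6
tool_pos: [0.6203, 0.1129, 0.0106]
tcp_rot: [3.138, 1.049, 1.532]
force: [-0.8, -0.8, -0.3]
opening: 0.0869
finger_force: 0.0
t 5.6 rack [-0.1996  0.0143  0.0106] tilt 29.9 F rack [ 0.9 -0.7 -0.3] q [-0.93  0.99  0.46  1.36  0.45  1.52 -0.75]
shift [-0.0233  0.0015  0.0358] turn [0.2 0.1 0. ]
```

```bash
python3 -m creep '[{"x":-0.005,"y":0,"z":0.007,"wx":0,"wy":0,"wz":0},{"x":-0.009,"y":0,"z":0.014,"wx":0,"wy":0,"wz":0},{"x":-0.014,"y":0,"z":0.021,"wx":0,"wy":0,"wz":0},{"x":-0.0185,"y":0,"z":0.0285,"wx":0,"wy":0,"wz":0},{"x":-0.023,"y":0,"z":0.0355,"wx":0,"wy":0,"wz":0},{"x":-0.023,"y":0,"z":0.0355,"wx":0,"wy":0,"wz":0}]'; python3 -c "
from h import *
where()"
```

```text
time_s: 6.2
tool_pos: [0.6199, 0.0724, 0.0142]
tcp_rot: [3.132, 1.044, 1.528]
force: [-0.3, 3.0, -2.4]
opening: 0.087
finger_force: 1.6
t 6.2 rack [-0.1592  0.0155  0.0142] tilt 30.2 F rack [-3.  -0.4 -2.4] q [-0.91  0.95  0.48  1.44  0.47  1.45 -0.75]
```

```bash
python3 -m creep '[{"x":-0.010,"y":0,"z":-0.004,"wx":0,"wy":0,"wz":0},{"x":-0.020,"y":0,"z":-0.0075,"wx":0,"wy":0,"wz":0},{"x":-0.030,"y":0,"z":-0.011,"wx":0,"wy":0,"wz":0},{"x":-0.040,"y":0,"z":-0.015,"wx":0,"wy":0,"wz":0},{"x":-0.050,"y":0,"z":-0.019,"wx":0,"wy":0,"wz":0},{"x":-0.060,"y":0,"z":-0.022,"wx":0,"wy":0,"wz":0},{"x":-0.070,"y":0,"z":-0.0237,"wx":0,"wy":0,"wz":0},{"x":-0.080,"y":0,"z":-0.025,"wx":0,"wy":0,"wz":0},{"x":-0.088,"y":0,"z":-0.0258,"wx":0,"wy":0,"wz":0},{"x":-0.0956,"y":0,"z":-0.0264,"wx":0,"wy":0,"wz":0}]'; python3 -c "
from h import *
where();rel(-.109,.016,.139,30)
d=optics.get_image('scene');cv2.imwrite('pics/s4.png',cv2.resize(d['img'][80:330,220:480],None,fx=2.3,fy=2.3))"
```

```text
time_s: 7.2
tool_pos: [0.6182, 0.0458, 0.1114]
tcp_rot: [3.133, 1.048, 1.527]
force: [0.1, 0.4, -2.5]
opening: 0.087
finger_force: 1.0
t 7.2 rack [-0.1325  0.0149  0.1114] tilt 30.0 F rack [-0.4  0.1 -2.5] q [-0.92  0.8   0.53  1.49  0.53  1.51 -0.66]
shift [-0.0356  0.0011  0.0066] turn [ 0.3  0.  -0.1]
```

View pics/s4.png

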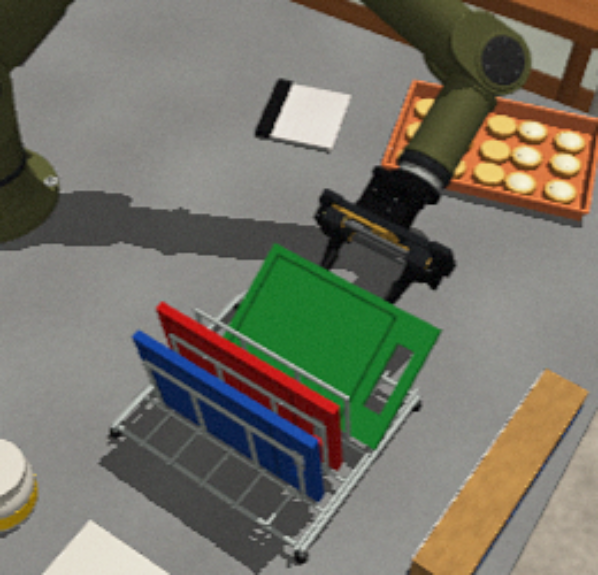

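The board is tipped about 35° and resting on both fingertips, with its foot against the first divider. I'll carry on along the arc.

```bash
python3 -m creep '[{"x":-0.012,"y":0,"z":0.001,"wx":0,"wy":0,"wz":0},{"x":-0.024,"y":0,"z":0.003,"wx":0,"wy":0,"wz":0},{"x":-0.0357,"y":0,"z":0.006,"wx":0,"wy":0,"wz":0},{"x":-0.047,"y":0,"z":0.0105,"wx":0,"wy":0,"wz":0},{"x":-0.058,"y":0,"z":0.016,"wx":0,"wy":0,"wz":0},{"x":-0.0694,"y":0,"z":0.0223,"wx":0,"wy":0,"wz":0},{"x":-0.079,"y":0,"z":0.030,"wx":0,"wy":0,"wz":0},{"x":-0.089,"y":0,"z":0.0385,"wx":0,"wy":0,"wz":0},{"x":-0.0978,"y":0,"z":0.0474,"wx":0,"wy":0,"wz":0}]'; python3 -c "
from h import *
where()
d=optics.get_image('scene');cv2.imwrite('pics/s5.png',cv2.resize(d['img'][80:330,220:480],None,fx=2.3,fy=2.3))"
```

```text
time_s: 8.15
tool_pos: [0.6151, -0.0445, 0.1725]
tcp_rot: [3.132, 1.047, 1.526]
force: [-0.2, 0.0, -0.2]
opening: 0.087
finger_force: 0.2
t 8.15 rack [-0.0422  0.0154  0.1725] tilt 30.0 F rack [-0.  -0.2 -0.2] q [-0.89  0.65  0.59  1.6   0.62  1.46 -0.58]
```

View pics/s5.png

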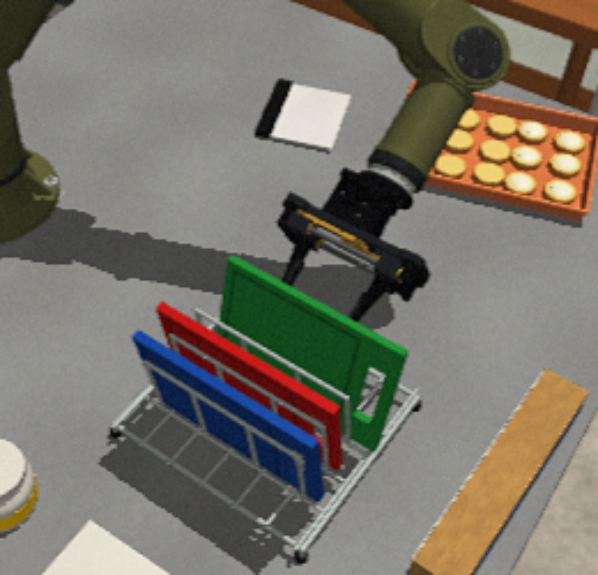

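```bash
python3 -m creep '[{"x":-0.0025,"y":0,"z":0.0045,"wx":0,"wy":0,"wz":0},{"x":-0.005,"y":0,"z":0.009,"wx":0,"wy":0,"wz":0},{"x":-0.0075,"y":0,"z":0.0135,"wx":0,"wy":0,"wz":0},{"x":-0.010,"y":0,"z":0.018,"wx":0,"wy":0,"wz":0},{"x":-0.0125,"y":0,"z":0.0225,"wx":0,"wy":0,"wz":0},{"x":-0.015,"y":0,"z":0.027,"wx":0,"wy":0,"wz":0},{"x":-0.017,"y":0,"z":0.031,"wx":0,"wy":0,"wz":0},{"x":-0.019,"y":0,"z":0.035,"wx":0,"wy":0,"wz":0},{"x":-0.021,"y":0,"z":0.038,"wx":0,"wy":0,"wz":0},{"x":-0.0226,"y":0,"z":0.0412,"wx":0,"wy":0,"wz":0}]'
cat > m.py <<'E'
from h import *
where()
d=optics.get_image('top'); P=[]
for v in range(100,235):
  for u in range(255,395):
    b,g,r=map(int,d['img'][v,u])
    if g>1.6*b and g>1.6*r and d['z_map'][v,u]>0:
      p=world(d,u,v)-O; P.append([p@rx,p@ry,p[2]])
P=np.array(P); print(len(P))
for a in(.03,.06,.09,.12,.15,.18):
    q=P[(P[:,2]>=a)&(P[:,2]<a+.03)]
    if len(q): print(a,len(q),'x',np.round(np.percentile(q[:,0],[5,50,95]),4),'y',np.round([q[:,1].min(),q[:,1].max()],3),'z',np.round(np.median(q[:,2]),4))
E
python3 m.py
```

```text
time_s: 9.2
tool_pos: [0.6135, -0.0902, 0.1709]
tcp_rot: [3.132, 1.047, 1.527]
force: [-0.0, 0.7, 0.3]
opening: 0.0868
finger_force: 0.0
t 9.2 rack [0.0036 0.0157 0.1709] tilt 30.0 F rack [-0.7 -0.   0.3] q [-0.85  0.62  0.61  1.65  0.65  1.4  -0.57]
1078
0.03 84 x [-0.0102 -0.0077 -0.0058] y [-0.105  0.142] z 0.05
0.06 144 x [-0.0062 -0.0028  0.0022] y [-0.105  0.142] z 0.074
0.09 121 x [0.0017 0.0045 0.0073] y [-0.105  0.142] z 0.107
0.12 156 x [0.0075 0.0105 0.0136] y [-0.105  0.143] z 0.1362
0.15 190 x [0.0043 0.016  0.0186] y [-0.105  0.141] z 0.1666
0.18 382 x [0.0206 0.0262 0.0326] y [-0.106  0.145] z 0.1979
```

```bash
python3 -m creep '[{"x":0.005,"y":0,"z":-0.0087,"wx":0,"wy":0,"wz":0},{"x":0.012,"y":0,"z":-0.021,"wx":0,"wy":0,"wz":0},{"x":0.025,"y":0,"z":-0.043,"wx":0,"wy":0,"wz":0},{"x":0.040,"y":0,"z":-0.069,"wx":0,"wy":0,"wz":0},{"x":0.050,"y":0,"z":-0.1,"wx":0,"wy":0,"wz":0},{"x":0.050,"y":0,"z":-0.13,"wx":0,"wy":0,"wz":0},{"x":0.050,"y":0,"z":-0.13,"wx":0,"wy":0,"wz":0},{"x":0.050,"y":0,"z":-0.13,"wx":0,"wy":0,"wz":0},{"x":0.050,"y":0,"z":-0.13,"wx":0,"wy":0,"wz":0}]'; python3 m.py; python3 -c "
from h import *
d=optics.get_image('scene');cv2.imwrite('pics/s6.png',d['img'])"
```

```text
time_s: 10.15
tool_pos: [0.6179, 0.0471, 0.1923]
tcp_rot: [3.134, 1.048, 1.528]
force: [0.1, -1.2, -1.0]
opening: 0.087
finger_force: 0.0
t 10.15 rack [-0.1338  0.0146  0.1923] tilt 30.0 F rack [ 1.2  0.1 -1. ] q [-0.94  0.7   0.56  1.46  0.56  1.6  -0.58]
1134
0.03 108 x [-0.0103 -0.0077 -0.006 ] y [-0.104  0.138] z 0.0502
0.06 154 x [-0.006  -0.003   0.0019] y [-0.104  0.141] z 0.0744
0.09 149 x [0.0014 0.0044 0.0076] y [-0.105  0.142] z 0.1043
0.12 169 x [0.0073 0.0104 0.0136] y [-0.105  0.143] z 0.135
0.15 180 x [0.0131 0.0162 0.0187] y [-0.104  0.142] z 0.1644
0.18 374 x [0.0207 0.0262 0.0326] y [-0.105  0.145] z 0.1979
```

View pics/s6.png

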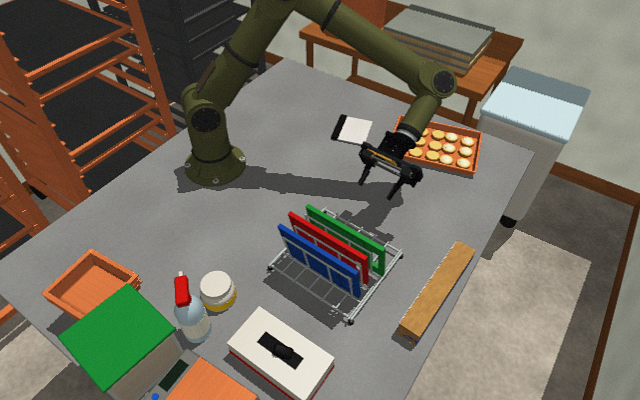

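The green board stands at about (345,240), leaning against the first divider. The gripper is clear at (390,170), and nothing else has moved.

```bash
python3 -c "
from cell import job
print(job.finish_job())"
```

```text
the job is handed in; nothing more can be done
None
```

The green board now stands on its long edge, leaning about 12° against the first divider with its foot tucked in close to it; the gripper is clear, nothing else appears to have moved, and the job was handed in at about 10 s.

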